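Run a label check: lay the bottle on the rollers, then key the run collar and hold it home

ROBOT

A 7-joint arm with a two-finger parallel gripper is mounted at the origin on the work surface. World frame = base frame: x ahead of the robot, y to its left, z up, the work surface at z = 0. Lengths are in m, angles in degrees, forces in N, time in s.
With the tool pointing down it reaches from about 0.425 to 0.875 m from the base axis. Payload 4.7 kg.
Tool frame: the origin (TCP) lies on the centre line of the jaws, within the pads' length; the fingertips stand 8 mm ahead of it and the grasp point (between the pads) lies 11 mm behind it; z points along the fingers, y is the line along which they close (so a half turn about z gives the same grasp; the last joint's range is limited). The gripper opens to 85 mm and grips with 20 to 120 N. Pads are 22 mm wide; open, the fingers measure 114 mm over their backs; the gripper's body (76 mm by 85 mm) begins 54 mm behind the grasp point. The pads swing forward as they close: fully open they stand 13 mm farther back than shut.
Start: joints at [-74.651, 18.392, -4.016, 83.108, 1.295, 78.541, -3.26], TCP at [0.163, 0.629, 0.239] pointing down, gripper open.
Joint ranges: [-163.93, 163.93], [-17.29, 119.83], [-79.2, 71.16], [3.27, 140.29], [-89.18, 269.18], [5.43, 117.66], [-154.24, 154.24]. Speed limits (degrees/s): [147.25, 147.25, 180, 180, 180, 180, 180].

INTERFACE

Orientations are given as a 3x3 rotation matrix whose columns are the frame's x, y, z axes.
In Python, from workcell import status, imaging, r gives the robot as it stands.
- The arm moves only by the tool arm_command, never from a script. Its argument "deltas" is a list that holds one entry, the list of rows, each a list of 7 numbers: the shift along the world's x, y, z in mm, then the turn, a rotation vector about the world's x, y, z in degrees, then the closure, from -1 (fully open) to 1 (shut). A call has 1 to 8 rows; each row shifts and turns the commanded pose from where the row before left it; what a row does not reach is not made up. A row lasts 1/12 s, in which the tool goes at most 41.7 mm and 7.16 degrees, less where a joint would pass 70% of its speed; a pose out of reach is approached as far as the arm can. A call with a gripper value outside its range is refused whole. The fingers move at their own pace and stop on an object; "grip_force" is the grip in N (left out, the last holds). Time passes only in rows, so rows that do not move let the fingers close. It gives the time, the measured TCP pose, the force, the opening and the grip force at its end, in the units of the state.
- status.state(): the state, without advancing time (a new reading comes with each control period).
- imaging.read_camera(name): name is "scene" or "top"; returns a dict with "image" (420x560x3 uint8, blue, green, red), "fovy" (degrees; the focal length in pixels is half the picture's height over the tangent of half this angle, whatever the lens; pixels are square), "cx", "cy" (the principal point, pixels), "dist_coeffs" ([k1, k2, p1, p2, k3] as OpenCV has them; the pictures are not rectified), "camera_from_world" (4x4, takes a point from world to camera coordinates). Camera axes: x right, y down, z forward; pixel columns grow to the right and rows downward; lengths in m; the calibration is good to about 2 mm. A picture is of the moment at which its call begins. There is no depth.
- r.finish_job(): hands the job in; it is judged then, once.
The state is a dict: "t": time; "qpos": joint angles; "dq": joint speeds; "effort": joint torques, N m; "tcp_pos": TCP position; "tcp_rot": TCP orientation; "force": force on the tool from outside, world axes, zero at the start; "moment": the same for the moment, N m; "finger_gap": finger opening in m; "grip_force": force on a finger pad.
Only numpy, scipy, OpenCV 4.12 (cv2) and the standard library are available. Lean on these libraries where they do the work, as an engineer would, in place of code of your own. Each camera call takes 0.05 s, during which the arm holds its last target. There are 200 camera calls.

TASK

Run a label check: gently lay the tall amber bottle on its side along the two rollers of the cradle and let go of it. Then turn the knurled collar on the run post until its hidden keyways drop over the pins, push it fully home against its spring, and finish while the gripper is still holding it pushed home. Leave the other things on the bench where they are.

Things in the scene. Friction and masses are not known exactly. Their poses are not given: they have to be found in the camera images.
- bottle: The bottle to check, the only tall one: dark amber, white label with an orange band, black cap. 150 mm high; straight body 46 mm in diameter up to 116 mm above the base, then a 28 mm cap from 125 to 150 mm. About 0.16 kg, centre of mass about 62 mm above the base. Starts upright. Origin at the centre of its base, z axis towards the cap.
- bottle_mid (a point): The point on the bottle's axis 75 mm from its base; axes as the bottle's.
- cradle: Fixed roller cradle: two black rollers, 24 mm in diameter, 66 mm long, that do not turn, 48 mm apart (centres), between blue end plates on an aluminium foot 110 x 90 x 10 mm. Roller tops 48 mm, plate tops 38 mm above the bench; 78 mm long over the plates. Origin under its middle; y axis along the rollers, z up.
- cradle_mid (a point): Midway along and between the rollers, 61.5 mm above the bench, where the axis of a bottle lying on them runs; y axis level along the rollers, x across, z up. The bottle may lie with its cap to either end, its ends overhanging, its middle within about 40 mm of this point.
- collar: Knurled dark steel collar, 50 mm in diameter, 36 mm high, 0.12 kg, loose on an upright steel post 22 mm in diameter. Origin at the centre of its underside, z up. Starts with its underside 60 mm, its top 96 mm above the bench, on a rubber spring sleeve. Inside, open below, are three keyways, along its x axis and at 120 and 240 degrees; the post's pins that they must drop over are hidden.
- collar_top (a point): Centre of the collar's top, 36 mm above its underside. Three hidden pins 120 degrees apart, at an unknown angle: turning 23 to 97 degrees, either way, lines up the keyways, give or take 8 degrees. Out of line, the collar pushed down stops hard on the pins after 3 mm; in line it goes 14 mm in all. The spring lifts it when let go (2 N at the top, 5 to 6 N at home); a push of 10 N brings it home.
- run_seat (a point): On the post's axis, 46 mm above the bench: where the centre of the collar's underside is when it is fully home; z up. The post stands in the middle of the fixed grey run station, a box 120 x 120 x 40 mm with a yellow ring on top; the post's top is 104 mm above the bench.
- jar_white: Short white jar, 60 mm in diameter, 75 mm high; leave it alone. Origin at the centre of its base.
- jar_green: Short green jar, 56 mm in diameter, 68 mm high; leave it alone. Origin at the centre of its base.
- label_roll: White roll of labels standing on its flat end, 90 mm in diameter, 50 mm high; leave it alone. Origin at the centre of its underside.
- spare_cap: Loose black bottle cap, 28 mm in diameter, 22 mm high; leave it alone. Origin at the centre of its underside.
- scanner: Black hand scanner lying flat, 170 mm long along its y, 60 mm wide, 40 mm high; leave it alone. Origin under the middle of its handle.
Things that resemble listed ones, but are neither listed nor needed, are in the scene too. There is more than one size of the collar; the one meant has the size given above. What is shaped like the part that bears run_seat but brown is not meant.

How it is judged (in metres and radians):
On the way, in this order (a step that is already met when the one before it is completed fails the run):
1. the bottle lies on its side along both rollers of the cradle, let go and at rest (x of bottle_mid in the frame of cradle_mid between -0.008 and 0.008 m and y of bottle_mid in the frame of cradle_mid between -0.045 and 0.045 m and z of bottle_mid in the frame of cradle_mid between -0.007 and 0.007 m and angle between the z axis of bottle and the y axis of cradle_mid, either way round below 0.12 rad and angle between bottle's own z axis and vertical between 1.45 and 1.69 rad and contact force between each of the arm, the fingers and bottle below 0.2 N and linear speed of bottle below 0.03 m/s), for 0.3 s.
2. the collar's keyways are over the pins and the gripper holds it pushed home (z of collar in the frame of run_seat below 0.0025 m and horizontal distance between collar and run_seat below 0.004 m and angle between collar's own z axis and vertical below 0.12 rad and contact force between the fingers and collar above 2 N), for 0.3 s.
At the end, for the whole second after the job is handed in: Bottle level and at rest on both rollers, untouched (axis within 8 mm across, 7 mm in height, 0.12 rad; middle within 45 mm along). Collar within 2.5 mm of fully home, upright on the post, pressed by the fingers with over 2 N (all of step 1 and all of step 2); the arm keeps its last pose, push and grip.
It fails at once if the bottle is dropped or knocked over (moves faster than 0.7 m/s with no finger on it) (linear speed of bottle above 0.7 m/s and contact force between the fingers and bottle below 0.05 N).
It fails at once if one of the other things (jars, label roll, spare cap, scanner) is moved by more than 30 mm or tipped (distance of any of jar_white, jar_green, label_roll, scanner, spare_cap from where it was at the start of the episode above 0.03 m or angle between any of jar_white, jar_green, label_roll, scanner, spare_cap's own z axis and vertical above 0.5 rad).
It also fails if it takes over 72 s, if anything falls off the work surface, if the arm or the gripper's body presses on something with over 40 N, if the wrist force passes 120 N, or if a joint passes its speed limit or range.

## Working session

There is one attempt and no reset: what is moved stays moved. The work goes in short steps, Python scripts to look and compute and a tool call to move; the robot and the scene stay as the last step left them, time stands still between calls to the robot, and variables do not carry over. Pictures are saved under pics/ and viewed, at most 10 in all, crops included, and the job is handed in when it is done.

Besides the shell and the picture viewer there is one more tool, called after "Request:" as name(argument=value, ...), one argument or row to a line, values as JSON. arm_command: Moves the arm, as the interface text tells. Its arguments: {"type":"object","properties":{"deltas":{"type":"array"},"grip_force":{"type":"number"}},"required":["deltas"]}

```bash
ls; mkdir -p pics
cat > h.py <<'E'
import numpy as np, cv2
from workcell import status, imaging, r
def cam(n):
    c=imaging.read_camera(n); im=c["image"]; f=im.shape[0]/2/np.tan(np.radians(c["fovy"])/2)
    c["K"]=np.array([[f,0,c["cx"]],[0,f,c["cy"]],[0,0,1]]); c["d"]=np.array(c["dist_coeffs"],float); c["T"]=np.array(c["camera_from_world"]); return c
def ray(c,uv):
    p=cv2.undistortPoints(np.array([[uv]],float),c["K"],c["d"])[0,0]
    R=c["T"][:3,:3]; t=c["T"][:3,3]
    return -R.T@t, R.T@np.array([p[0],p[1],1])
def onz(c,uv,z):
    o,d=ray(c,uv); return o+d*(z-o[2])/d[2]
def proj(c,P):
    return cv2.projectPoints(np.array(P,float).reshape(-1,1,3),cv2.Rodrigues(c["T"][:3,:3])[0],c["T"][:3,3],c["K"],c["d"])[0][:,0]
E
python3 - <<'E'
from h import *
for n in("scene","top"):
    c=cam(n); cv2.imwrite(f"pics/{n}0.png",c["image"]); print(n,ray(c,(280,210)))
s=status.state(); print({k:np.round(v,3) for k,v in s.items()})
E
```

```text
pics
scene (array([1.05544228, 0.02848852, 0.75723006]), array([-0.62472987, -0.00348954, -0.78124375]))
top (array([ 0.35084122, -0.00662774,  1.1590223 ]), array([ 0.19234959, -0.00231288, -0.98139345]))
{'t': np.float64(0.1), 'qpos': array([-74.65 ,  18.435,  -4.017,  83.167,   1.296,  78.542,  -3.261]), 'dq': array([ 0.04 , -0.054, -0.118, -0.192, -0.027, -0.068, -0.094]), 'effort': array([ 0.0000e+00, -4.9488e+01, -3.8400e-01, -3.1521e+01,  1.3000e-02,
        7.0000e-03, -0.0000e+00]), 'tcp_pos': array([0.163, 0.629, 0.238]), 'tcp_rot': array([[-0.968,  0.251, -0.   ],
       [ 0.251,  0.968, -0.002],
       [-0.   , -0.002, -1.   ]]), 'force': array([-0.514,  0.404,  0.847]), 'moment': array([ 0.019, -0.016, -0.028]), 'grip_force': np.float64(0.0), 'finger_gap': np.float64(0.085)}
```

```bash
sleep 1
```

```text
(no output)
```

View pics/scene0.png

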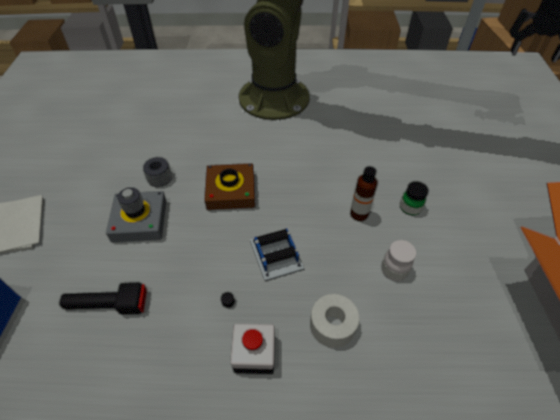

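View pics/top0.png

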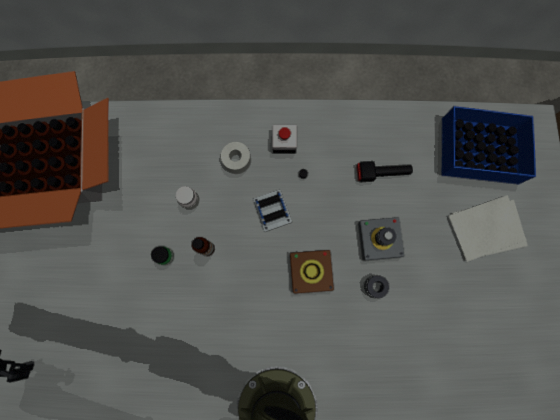

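The scene view shows the bottle at (363,195), the cradle at (276,253), the grey station with a collar at (132,200), the brown station at (230,185) and a loose ring at (157,171). In the top view they are at (203,246), (272,210), (386,236), (312,271) and (376,286).

Possible mix-ups (top view pixels):
- **Bottle:** (203,246) against the boxed bottles at (40,155) and (490,145).
- **Collar:** (386,236) on the grey station against the loose ring at (376,286).
- **Station:** grey at (381,238) against brown at (312,271).

I choose the bottle at (203,246), the collar at (386,236) and the grey station.

Run:
```python
from h import *
t=cv2.imread("pics/top0.png"); s=cv2.imread("pics/scene0.png")
def cr(im,u,v,w,h): return cv2.resize(im[v:v+h,u:u+w],(400,300),interpolation=cv2.INTER_CUBIC)
m=np.vstack([np.hstack([cr(t,340,206,80,60),cr(s,100,160,80,60+0)]),np.hstack([cr(t,240,180,64,48),cr(s,240,218,80,60)])])
cv2.imwrite("pics/m1.png",m)
```

```text
(no output)
```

View pics/m1.png

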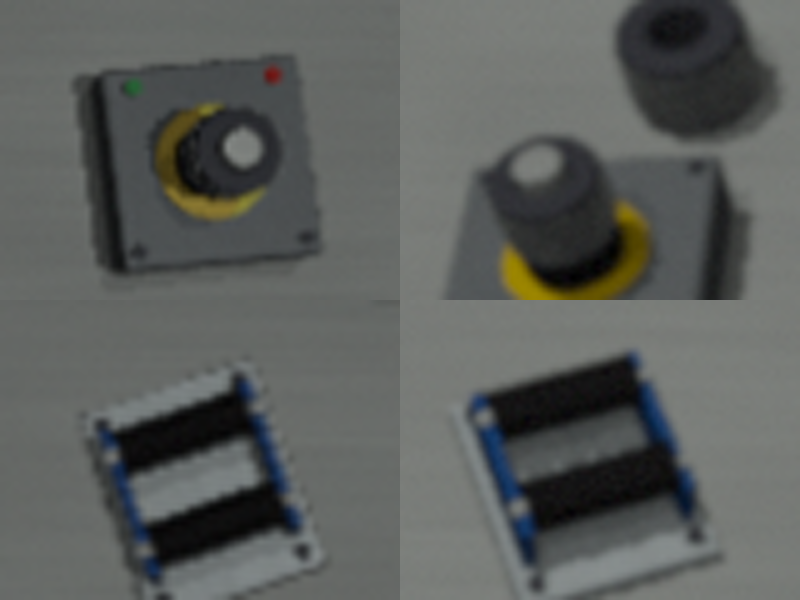

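The crop shows the collar on the grey station's post, with the post top at about (388,235) in the top view. The loose ring is larger. The cradle rollers run nearly along world y, tilted by about 15°. Next I measure all of these.

Run:
```python
from h import *
def blob(m,roi,k=1):
    z=np.zeros_like(m); u,v,w,h=roi; z[v:v+h,u:u+w]=m[v:v+h,u:u+w]
    n,l,st,ce=cv2.connectedComponentsWithStats(z.astype(np.uint8)); 
    idx=sorted(range(1,n),key=lambda i:-st[i,4])[:k]; return [(ce[i],st[i],np.argwhere(l==i)[:,::-1]) for i in idx]
def tri(cs,uvs):
    A=np.zeros((3,3));b=np.zeros(3)
    for c,p in zip(cs,uvs):
        o,d=ray(c,p); d/=np.linalg.norm(d); M=np.eye(3)-np.outer(d,d); A+=M;b+=M@o
    return np.linalg.solve(A,b)
T=cam("top");S=cam("scene")
gt,gs=[c["image"].max(2) for c in(T,S)]
# post top
pt=blob(gt>115,(380,228,16,14))[0];ps=blob(gs>115,(118,183,18,18))[0]
print("post",pt[0],pt[1][4],onz(T,pt[0],.104),ps[0],ps[1][4],onz(S,ps[0],.104),"tri",tri((T,S),(pt[0],ps[0])))
# rollers
for c,g,roi in((T,gt,(252,188,42,46)),(S,gs,(248,224,56,50))):
    L=[]
    for ce,st,px in blob(g<38,roi,2):
        (cx,cy),wh,a=cv2.minAreaRect(px.astype(np.float32)); m=px.mean(0); vt=np.linalg.svd(px-m)[2][0]
        P=onz(c,m,.042); Q=onz(c,m+vt*5,.042)-onz(c,m-vt*5,.042); L.append(P); print("roller",st,P,np.degrees(np.arctan2(Q[1],Q[0])))
    mid=(L[0]+L[1])/2; d=L[0]-L[1]; print("mid",mid,np.linalg.norm(d),np.degrees(np.arctan2(d[1],d[0])))
# foot corners via proj check
# bottle: dark/red mask
for c,g,roi in((T,gt,(188,232,32,30)),(S,gs,(345,160,40,65))):
    im=c["image"].astype(int); m=((im[...,2]-im[...,0])>18)|(g<45)
    for ce,st,px in blob(m,roi,1): print("bottle",ce,st)
    cap=blob(g<32,roi,2)
    for ce,st,px in cap: print("  dark",ce,st,onz(c,ce,.14))
im=np.hstack([cv2.resize(T["image"][228:264,180:228],(400,300),interpolation=2),cv2.resize(S["image"][160:226,332:396],(300,300),interpolation=2)])
cv2.imwrite("pics/b.png",im)
```

```text
post [388.03125 235.09375] 32 [ 0.48715199 -0.31093516  0.104     ] [124.76923077 185.02564103] 78 [ 0.46695248 -0.32022912  0.104     ] tri [ 0.48510312 -0.30726661  0.12404147]
roller [258 194  23  14 145] [0.5983574  0.02298986 0.042     ] 108.79614074098333
roller [264 209  22  13 145] [0.55361739 0.00736848 0.042     ] 110.43956707918011
mid [0.5759874  0.01517917 0.042     ] 0.0473887776917464 19.247121671051865
roller [265 246  31  18 289] [0.60430994 0.02713037 0.042     ] -70.27650841732947
roller [258 230  30  16 265] [0.55970003 0.01091215 0.042     ] -71.66168012292732
mid [0.58200498 0.01902126 0.042     ] 0.04746657044068326 19.979065420691143
bottle [200.54583333 244.97916667] [192 237  18  17 240]
  dark [199.74285714 244.80571429] [192 238  18  16 175] [0.45479276 0.20606949 0.14      ]
  dark [212.66666667 251.        ] [212 250   2   3   3] [0.43840312 0.17062909 0.14      ]
bottle [366.64439655 183.01293103] [356 167  21  31 464]
  dark [368.89570552 175.49693252] [362 168  14  16 163] [0.46580439 0.21239909 0.14      ]
  dark [364.87704918 191.7704918 ] [357 186  18  11 122] [0.51167549 0.19840057 0.14      ]
```

View pics/b.png

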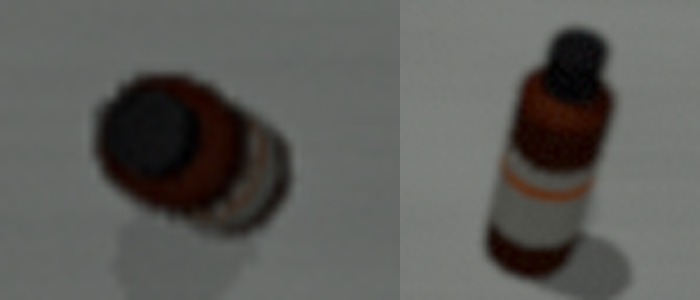

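The bottle crops confirm the choice: orange band and black cap, with the cap top at about (198.2,243.7) in the top view and (370.4,169.9) in the scene view.

Run:
```python
from h import *
T=cam("top");S=cam("scene")
print("post",onz(T,(388.03,235.1),.104),onz(S,(127.4,192.2),.104))
print("cap",onz(T,(198.2,243.7),.15),onz(S,(370.4,169.9),.15))
# base bottom edge in the two views (front edge of base) 
print("base top-far",onz(T,(180+290/8.33,228+175/8.33),.0), "scene lowest",onz(S,(332+125*64/300,160+278*.22),0.))
print("rollmid",(onz(T,(269.2,201.2),.036)))
for c,g in((T,T["image"].max(2)),(S,S["image"].max(2))):
    pass
P=[[.577,.016,.036]]
print(proj(T,P),proj(S,P))
for n,uv,z in(("jw",(187,196),.075),("jg",(162,255),.068),("roll",(235,156),.05),("cap",(303,174),.022),("scan",(385,170),.04),("brown",(312,271),.06),("loose",(376,286),.04),("redbtn",(285,133),.07)): print(n,onz(T,uv,z))
s=status.state(); print(s["t"])
```

```text
post [ 0.48713442 -0.31093079  0.104     ] [ 0.48800198 -0.3089464   0.104     ]
cap [0.45669423 0.2082326  0.15      ] [0.45909379 0.2146459  0.15      ]
base top-far [0.45653435 0.18861067 0.        ] scene lowest [4.80911405e-01 2.11240889e-01 1.11022302e-16]
rollmid [0.59781821 0.02325898 0.036     ]
[[271.56871495 207.99449902]] [[275.17405302 245.63090244]]
jw [0.60432333 0.26313562 0.075     ]
jg [0.43198041 0.32948887 0.068     ]
roll [0.73555224 0.12828005 0.05      ]
cap [ 0.68717244 -0.0800635   0.022     ]
scan [ 0.69589205 -0.33039872  0.04      ]
brown [ 0.38948221 -0.10080671  0.06      ]
loose [ 0.34698075 -0.28760458  0.04      ]
redbtn [ 0.8019795  -0.02381188  0.07      ]
0.3
```

Request:
arm_command(
  deltas=[
    [[13.5,-21,2.5,0,0,-2.33,-1],[13.5,-21,2.5,0,0,-2.33,-1],[13.5,-21,2.5,0,0,-2.33,-1],[13.5,-21,2.5,0,0,-2.33,-1],[13.5,-21,2.5,0,0,-2.33,-1],[13.5,-21,2.5,0,0,-2.33,-1],[13.5,-21,2.5,0,0,-2.33,-1],[13.5,-21,2.5,0,0,-2.33,-1]],
  ],
)

```text
t: 0.97
tcp_pos: [0.2718, 0.46, 0.2595]
tcp_rot: [[-0.836, 0.549, 0.0], [0.549, 0.836, 0.0], [0.0, 0.0, -1.0]]
force: [0.3, -0.0, 1.0]
finger_gap: 0.0854
grip_force: 0.0
```

Request:
arm_command(
  deltas=[
    [[13.5,-21,2.5,0,0,-2.33,-1],[13.5,-21,2.5,0,0,-2.33,-1],[13.5,-21,2.5,0,0,-2.33,-1],[13.5,-21,2.5,0,0,-2.33,-1],[13.5,-21,2.5,0,0,-2.33,-1],[13.5,-21,2.5,0,0,-2.33,-1],[13.5,-21,2.5,0,0,-2.33,-1],[13.5,-21,2.5,0,0,-2.33,-1]],
  ],
)

```text
t: 1.63
tcp_pos: [0.3805, 0.291, 0.2797]
tcp_rot: [[-0.615, 0.789, 0.0], [0.789, 0.615, 0.0], [0.0, 0.0, -1.0]]
force: [0.8, 0.4, 0.0]
finger_gap: 0.0855
grip_force: 0.0
```

Request:
arm_command(
  deltas=[
    [[13.5,-21,2.5,0,0,-2.33,-1],[13.5,-21,2.5,0,0,-2.33,-1],[13.5,-21,2.5,0,0,-2.33,-1],[13.5,-21,2.5,0,0,-2.33,-1],[13.5,-21,2.5,0,0,-2.33,-1],[13.5,-21,2.5,0,0,-2.33,-1],[13.5,-21,2.5,0,0,-2.33,-1],[13.5,-21,2.5,0,0,-2.33,-1]],
  ],
)

```text
t: 2.3
tcp_pos: [0.4881, 0.1227, 0.2997]
tcp_rot: [[-0.331, 0.944, 0.0], [0.944, 0.331, 0.0], [-0.0, 0.0, -1.0]]
force: [1.0, 0.3, -0.6]
finger_gap: 0.0855
grip_force: 0.0
```

Request:
arm_command(
  deltas=[
    [[0,0,0,5.66,2,0,-1],[0,0,0,5.66,2,0,-1],[0,0,0,5.66,2,0,-1],[0,0,0,5.66,2,0,-1],[0,0,0,5.66,2,0,-1],[0,0,0,0,0,0,-1]],
  ],
)

```text
t: 2.8
tcp_pos: [0.4882, 0.1193, 0.2973]
tcp_rot: [[-0.279, 0.946, -0.165], [0.819, 0.324, 0.473], [0.501, -0.003, -0.866]]
force: [0.3, -1.2, -1.4]
finger_gap: 0.0852
grip_force: 0.0
```

Request:
arm_command(
  deltas=[
    [[0,0,0,5.66,2,0,-1],[0,0,0,5.66,2,0,-1],[0,0,0,5.66,2,0,-1],[0,0,0,5.66,2,0,-1],[0,0,0,5.66,2,0,-1],[0,0,0,0,0,0,-1]],
  ],
)

```text
t: 3.3
tcp_pos: [0.4867, 0.1234, 0.2949]
tcp_rot: [[-0.157, 0.944, -0.291], [0.473, 0.33, 0.817], [0.867, -0.009, -0.499]]
force: [-0.7, -0.0, -0.8]
finger_gap: 0.0854
grip_force: 0.0
```

Request:
arm_command(
  deltas=[
    [[0,0,-25,0,0,0,-1],[0,0,-25,0,0,0,-1],[0,0,-25,0,0,0,-1],[0,0,-25,0,0,0,-1],[0,0,-25,0,0,0,-1],[0,0,-20,0,0,0,-1],[0,0,0,0,0,0,-1]],
  ],
)

```text
t: 3.88
tcp_pos: [0.4854, 0.1264, 0.1514]
tcp_rot: [[-0.165, 0.941, -0.294], [0.474, 0.337, 0.814], [0.865, -0.005, -0.502]]
force: [-0.7, 0.5, 0.6]
finger_gap: 0.0854
grip_force: 0.0
```

Run:
```python
from h import *
s=status.state();print(s["qpos"],s["tcp_pos"],s["tcp_rot"])
T=cam("top");S=cam("scene")
cv2.imwrite("pics/a1.png",np.hstack([cv2.resize(T["image"][150:290,150:300],(400,373)),cv2.resize(S["image"][120:260,250:400],(400,373))]))
```

```text
[-15.91942621  32.47653769  35.69741509 103.61903166 -57.94784395
 102.08127119  58.97506044] [0.48544986 0.12640875 0.15139799] [[-0.16498078  0.94149238 -0.29389359]
 [ 0.47370194  0.33699748  0.8136579 ]
 [ 0.86509411 -0.00498005 -0.50158487]]
```

View pics/a1.png

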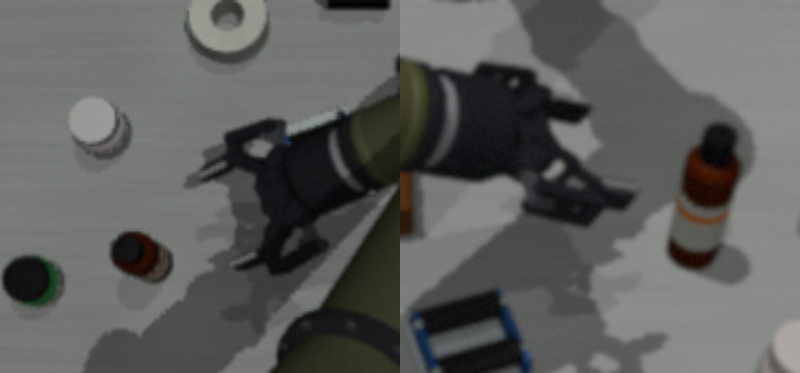

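The tool is tilted 60° and points at the bottle, with the fingers open to either side of its axis. The bottle (140,260 in the crop) is still upright.

Request:
arm_command(
  deltas=[
    [[-2.9,8.9,-5.9,0,0,0,-1],[-2.9,8.9,-5.9,0,0,0,-1],[-2.9,8.9,-5.9,0,0,0,-1],[-2.9,8.9,-5.9,0,0,0,-1],[-2.9,8.9,-5.9,0,0,0,-1],[-2.9,8.9,-5.9,0,0,0,-1],[-2.9,8.9,-5.9,0,0,0,-1]],
  ],
)

```text
t: 4.57
tcp_pos: [0.4664, 0.1886, 0.1125]
tcp_rot: [[-0.168, 0.943, -0.289], [0.47, 0.334, 0.817], [0.866, 0.001, -0.499]]
force: [-0.1, 0.8, -0.4]
finger_gap: 0.0853
grip_force: 0.0
```

Request:
arm_command(
  deltas=[
    [[-2.9,8.9,-5.9,0,0,0,-1],[-2.9,8.9,-5.9,0,0,0,-1],[-2.9,8.9,-5.9,0,0,0,-1],[0,0,0,0,0,0,-1],[0,0,0,0,0,0,-1]],
  ],
)

```text
t: 4.98
tcp_pos: [0.4577, 0.2147, 0.095]
tcp_rot: [[-0.167, 0.942, -0.29], [0.47, 0.335, 0.817], [0.866, 0.0, -0.499]]
force: [-1.1, -0.0, 0.2]
finger_gap: 0.0852
grip_force: 0.0
```

Run:
```python
from h import *
T=cam("top");S=cam("scene")
cv2.imwrite("pics/a2.png",np.hstack([cv2.resize(T["image"][190:290,160:260],(400,400),interpolation=2),cv2.resize(S["image"][130:230,310:410],(400,400),interpolation=2)]))
```

```text
(no output)
```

View pics/a2.png

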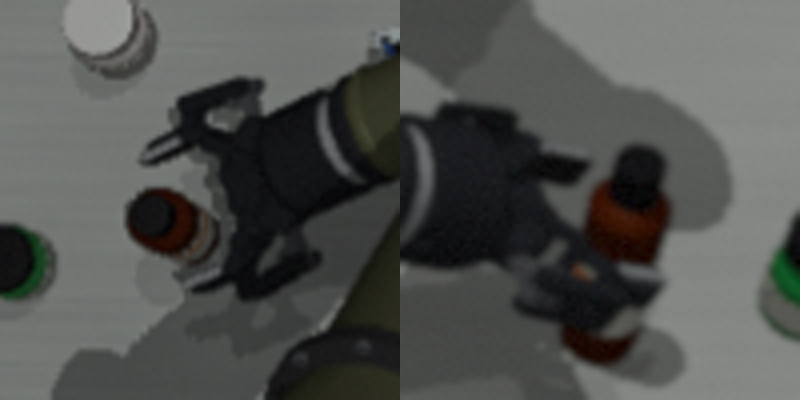

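The fingers straddle the bottle. Their tips at (150,155) and (190,285) in the top crop have a midpoint that falls on the bottle body. I'll close the gripper.

Request:
arm_command(
  deltas=[
    [[0,0,0,0,0,0,-0.5],[0,0,0,0,0,0,-0.2],[0,0,0,0,0,0,0],[0,0,0,0,0,0,0.1],[0,0,0,0,0,0,0.3],[0,0,0,0,0,0,0.5],[0,0,0,0,0,0,1],[0,0,0,0,0,0,1]],
  ],
  grip_force=40,
)

```text
t: 5.75
tcp_pos: [0.4585, 0.2141, 0.0957]
tcp_rot: [[-0.168, 0.943, -0.288], [0.47, 0.333, 0.817], [0.866, 0.002, -0.499]]
force: [0.4, 0.0, 2.4]
finger_gap: 0.0446
grip_force: 43.2
```

Request:
arm_command(
  deltas=[
    [[0,0,0,0,0,0,1],[0,0,0,0,0,0,1],[0,0,0,0,0,0,1],[0,0,0,0,0,0,1]],
  ],
)

```text
t: 6.08
tcp_pos: [0.4585, 0.2142, 0.0957]
tcp_rot: [[-0.168, 0.943, -0.288], [0.47, 0.334, 0.817], [0.866, 0.002, -0.499]]
force: [1.8, -2.1, 3.7]
finger_gap: 0.0447
grip_force: 43.3
```

Request:
arm_command(
  deltas=[
    [[0,0,5,0,0,0,1],[0,0,15,0,0,0,1],[0,0,20,0,0,0,1],[0,0,20,0,0,0,1],[0,0,20,0,0,0,1],[0,0,20,0,0,0,1],[0,0,15,0,0,0,1],[0,0,5,0,0,0,1]],
  ],
)

```text
t: 6.75
tcp_pos: [0.4584, 0.214, 0.2168]
tcp_rot: [[-0.17, 0.943, -0.288], [0.471, 0.334, 0.816], [0.866, 0.003, -0.501]]
force: [0.6, 0.1, -2.6]
finger_gap: 0.0446
grip_force: 43.2
```

Request:
arm_command(
  deltas=[
    [[6.7,-9.7,0,-5.66,-2,0,1],[6.7,-9.7,0,-5.66,-2,0,1],[6.7,-9.7,0,-5.66,-2,0,1],[6.7,-9.7,0,-5.66,-2,0,1],[6.7,-9.7,0,-5.66,-2,0,1],[6.7,-9.7,0,-5.66,-2,0,1],[6.7,-9.7,0,-5.66,-2,0,1],[6.7,-9.7,0,-5.66,-2,0,1]],
  ],
)

```text
t: 7.42
tcp_pos: [0.5119, 0.1357, 0.2149]
tcp_rot: [[-0.328, 0.942, -0.068], [0.923, 0.334, 0.191], [0.203, 0.0, -0.979]]
force: [-1.1, 0.7, -2.9]
finger_gap: 0.0447
grip_force: 43.0
```

Request:
arm_command(
  deltas=[
    [[6.7,-9.7,0,-5.66,-2,0,1],[6.7,-9.7,0,-5.66,-2,0,1],[6.7,-9.7,0,-5.66,-2,0,1],[6.7,-9.7,0,-5.66,-2,0,1],[6.7,-9.7,0,-5.66,-2,0,1],[6.7,-9.7,0,-5.66,-2,0,1],[6.7,-9.7,0,-5.66,-2,0,1],[0,0,0,0,0,0,1]],
  ],
)

```text
t: 8.08
tcp_pos: [0.5567, 0.0714, 0.2119]
tcp_rot: [[-0.297, 0.94, 0.166], [0.811, 0.34, -0.475], [-0.503, -0.007, -0.864]]
force: [-1.5, 1.2, -2.7]
finger_gap: 0.0445
grip_force: 43.1
```

Request:
arm_command(
  deltas=[
    [[0,0,0,0,0,0,1],[0,0,0,0,0,0,1]],
  ],
)

```text
t: 8.25
tcp_pos: [0.5583, 0.0683, 0.2149]
tcp_rot: [[-0.29, 0.943, 0.165], [0.817, 0.333, -0.47], [-0.498, -0.002, -0.867]]
force: [-0.6, -1.1, -2.6]
finger_gap: 0.0449
grip_force: 43.1
```

Run:
```python
from h import *
s=status.state();print(s["tcp_pos"],s["tcp_rot"])
T=cam("top");S=cam("scene")
cv2.imwrite("pics/a3.png",np.hstack([cv2.resize(T["image"][150:270,200:320],(400,400),interpolation=2),cv2.resize(S["image"][150:270,230:350],(400,400),interpolation=2)]))
```

```text
[0.55825923 0.06827304 0.21488137] [[-0.28996891  0.94275033  0.16474178]
 [ 0.81697987  0.33349436 -0.47045234]
 [-0.49845955 -0.00182583 -0.86691103]]
```

View pics/a3.png

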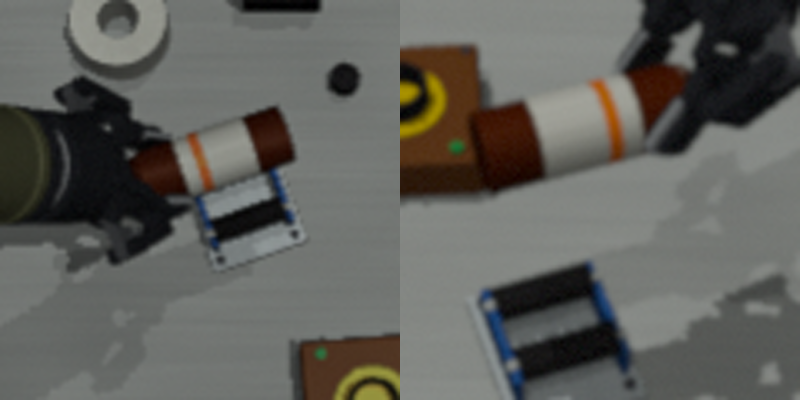

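The bottle is held level over the cradle, cap towards +y. Its base edge is at (282,134) in the top crop and its axis is parallel to the rollers. Before lowering I check the base position against the prediction.

Run:
```python
from h import *
T=cam("top");S=cam("scene")
for dz in (-.01,0,.01):
    P=[[.5903,-.0222,.217+dz],[.5577,.0696,.217]]; print(dz,proj(T,P).round(1),proj(S,P).round(1))
print("seen base edge mid top",(284.6,190.2),"scene",(254.9,195))
def edge(c,m,roi):
    u,v,w,h=roi; z=m[v:v+h,u:u+w]; px=np.argwhere(z)[:,::-1]+[u,v]; return cv2.minAreaRect(px.astype(np.float32))
for c,roi in((T,(242,175,50,36)),(S,(245,165,80,45))):
    im=c["image"].astype(int); m=(im[...,2]-im[...,0]>22)&(im[...,2]>30)
    print(edge(c,m.astype(np.uint8),roi))
```

```text
-0.01 [[285.2 189.8]
 [248.9 201.3]] [[253.3 198.8]
 [304.3 182.1]]
0 [[285.3 188.8]
 [248.9 201.3]] [[253.1 195.1]
 [304.3 182.1]]
0.01 [[285.4 187.8]
 [248.9 201.3]] [[252.8 191.4]
 [304.3 182.1]]
seen base edge mid top (284.6, 190.2) scene (254.9, 195)
((264.0887756347656, 196.2130126953125), (18.0, 46.00000762939453), 67.38013458251953)
((280.0, 186.0), (42.0, 70.0), 90.0)
```

Request:
arm_command(
  deltas=[
    [[0,0,-10,0,0,0,1],[0,0,-20,0,0,0,1],[0,0,-20,0,0,0,1],[0,0,-20,0,0,0,1],[0,0,-20,0,0,0,1],[0,0,-20,0,0,0,1],[0,0,-10,0,0,0,1],[0,0,0,0,0,0,1]],
  ],
)

```text
t: 9.12
tcp_pos: [0.557, 0.0678, 0.0929]
tcp_rot: [[-0.291, 0.943, 0.163], [0.815, 0.334, -0.474], [-0.501, -0.005, -0.865]]
force: [-0.9, -0.2, -1.3]
finger_gap: 0.0445
grip_force: 43.0
```

Run:
```python
from h import *
s=status.state();print(s["tcp_pos"],s["force"])
T=cam("top");S=cam("scene")
cv2.imwrite("pics/a4.png",np.hstack([cv2.resize(T["image"][160:240,220:300],(400,400),interpolation=2),cv2.resize(S["image"][200:290,230:320],(400,400),interpolation=2)]))
```

```text
[0.55699485 0.06780834 0.09290139] [-0.86875646 -0.2429689  -1.32600944]
```

View pics/a4.png

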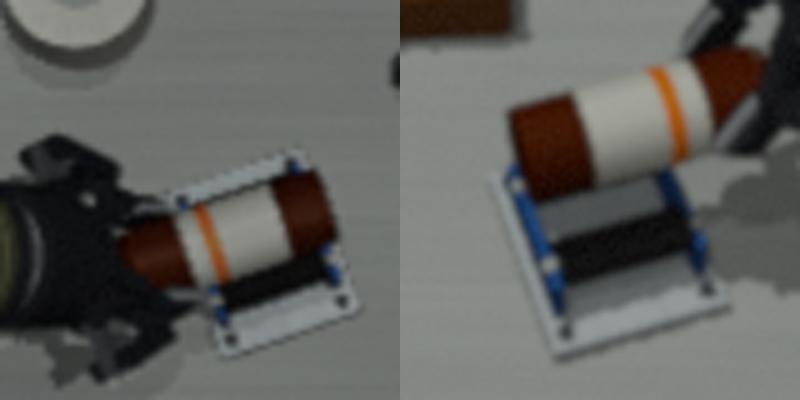

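The bottle sits level just above the rollers, with the fingertips (205,300) beyond the end plate (215,290). I lower it gently.

Request:
arm_command(
  deltas=[
    [[1,1,-6,0,0,0,1],[1,0,-6,0,0,0,1],[0,0,-6,0,0,0,1],[0,0,-4,0,0,0,1],[0,0,-2,0,0,0,1],[0,0,0,0,0,0,1],[0,0,0,0,0,0,1]],
  ],
)

```text
t: 9.8
tcp_pos: [0.5607, 0.0696, 0.0713]
tcp_rot: [[-0.29, 0.942, 0.167], [0.816, 0.334, -0.472], [-0.5, -0.001, -0.866]]
force: [0.6, -0.3, -2.4]
finger_gap: 0.0443
grip_force: 43.0
```

Request:
arm_command(
  deltas=[
    [[0,0,-2,0,0,0,1],[0,0,-2,0,0,0,1],[0,0,0,0,0,0,1],[0,0,0,0,0,0,1]],
  ],
)

```text
t: 10.13
tcp_pos: [0.5606, 0.0697, 0.0673]
tcp_rot: [[-0.29, 0.942, 0.167], [0.816, 0.334, -0.472], [-0.5, -0.001, -0.866]]
force: [-0.3, -0.4, -2.3]
finger_gap: 0.0445
grip_force: 43.0
```

Request:
arm_command(
  deltas=[
    [[0,0,-2,0,0,0,1],[0,0,-2,0,0,0,1],[0,0,0,0,0,0,1],[0,0,0,0,0,0,1]],
  ],
)

```text
t: 10.47
tcp_pos: [0.5606, 0.0696, 0.0632]
tcp_rot: [[-0.29, 0.942, 0.166], [0.816, 0.334, -0.472], [-0.5, -0.001, -0.866]]
force: [-1.0, 0.3, -2.4]
finger_gap: 0.045
grip_force: 43.0
```

Request:
arm_command(
  deltas=[
    [[0,0,-1,0,0,0,1],[0,0,-1,0,0,0,1],[0,0,0,0,0,0,1],[0,0,0,0,0,0,1]],
  ],
)

```text
t: 10.8
tcp_pos: [0.5608, 0.0697, 0.0621]
tcp_rot: [[-0.289, 0.943, 0.167], [0.816, 0.334, -0.472], [-0.501, -0.001, -0.866]]
force: [-3.9, 1.1, 4.5]
finger_gap: 0.0447
grip_force: 43.9
```

Request:
arm_command(
  deltas=[
    [[0,0,-1,0,0,0,1],[0,0,0,0,0,0,1],[0,0,0,0,0,0,1]],
  ],
)

```text
t: 11.05
tcp_pos: [0.5607, 0.0698, 0.0618]
tcp_rot: [[-0.289, 0.943, 0.166], [0.816, 0.334, -0.473], [-0.501, -0.001, -0.865]]
force: [-6.6, 2.3, 9.6]
finger_gap: 0.045
grip_force: 44.4
```

Request:
arm_command(
  deltas=[
    [[-1,-0.3,0,0,0,0,1],[-1,-0.3,0,0,0,0,1],[0,0,0,0,0,0,1],[0,0,0,0,0,0,1]],
  ],
)

```text
t: 11.38
tcp_pos: [0.5593, 0.0691, 0.0609]
tcp_rot: [[-0.29, 0.942, 0.168], [0.816, 0.335, -0.472], [-0.501, 0.0, -0.866]]
force: [-0.5, 0.3, 4.6]
finger_gap: 0.0447
grip_force: 43.5
```

Request:
arm_command(
  deltas=[
    [[0,0,-0.5,0,0,0,1],[0,0,0,0,0,0,1],[0,0,0,0,0,0,1]],
  ],
)

```text
t: 11.63
tcp_pos: [0.5593, 0.0692, 0.0607]
tcp_rot: [[-0.29, 0.942, 0.168], [0.816, 0.335, -0.472], [-0.501, 0.0, -0.866]]
force: [-2.3, 0.7, 7.3]
finger_gap: 0.0446
grip_force: 43.9
```

Request:
arm_command(
  deltas=[
    [[0,0,0,0,0,0,0.3],[0,0,0,0,0,0,0.1],[0,0,0,0,0,0,-0.1],[0,0,0,0,0,0,-0.3],[0,0,0,0,0,0,-0.6],[0,0,0,0,0,0,-1],[0,0,0,0,0,0,-1],[0,0,0,0,0,0,-1]],
  ],
  grip_force=20,
)

```text
t: 12.3
tcp_pos: [0.5586, 0.0691, 0.0597]
tcp_rot: [[-0.29, 0.942, 0.167], [0.816, 0.334, -0.472], [-0.5, -0.001, -0.866]]
force: [0.2, -0.5, 0.1]
finger_gap: 0.0855
grip_force: 0.0
```

Request:
arm_command(
  deltas=[
    [[0,0,0,0,0,0,-1],[-1.7,4.7,8.7,0,0,0,-1],[-1.7,4.7,8.7,0,0,0,-1],[-3.4,9.4,17.4,0,0,0,-1],[-3.4,9.4,17.4,0,0,0,-1],[-3.4,9.4,17.4,0,0,0,-1],[-3.4,9.4,17.4,0,0,0,-1],[-3.4,9.4,17.4,0,0,0,-1]],
  ],
)

```text
t: 12.97
tcp_pos: [0.5382, 0.1267, 0.1662]
tcp_rot: [[-0.29, 0.942, 0.168], [0.816, 0.335, -0.47], [-0.5, 0.001, -0.866]]
force: [0.7, 0.6, 0.2]
finger_gap: 0.0854
grip_force: 0.0
```

Run:
```python
from h import *
s=status.state();print(s["tcp_pos"],s["finger_gap"],s["force"])
T=cam("top");S=cam("scene")
cv2.imwrite("pics/a5.png",np.hstack([cv2.resize(T["image"][160:240,220:300],(400,400),interpolation=2),cv2.resize(S["image"][200:290,230:320],(400,400),interpolation=2)]))
P=np.array([[.577,.016,.0615]]);u=np.array([-.334,.943,0])
print(proj(T,[P[0]+u*k for k in(-.041,.034,.109)]),proj(S,[P[0]+u*k for k in(-.041,.034,.109)]))
```

```text
[0.53815597 0.12665391 0.16620997] 0.08542678958381761 [0.66106791 0.57174523 0.20875513]
[[284.5993662  201.74520288]
 [260.42393037 210.04829315]
 [236.10124236 218.40762274]] [[256.43301764 244.07740196]
 [290.36081917 234.67648027]
 [323.19212599 225.56094378]]
```

View pics/a5.png

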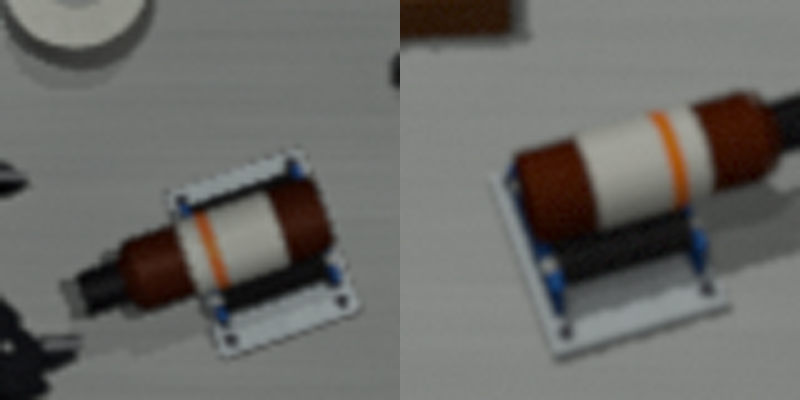

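The bottle lies along both rollers. Its base end is at (322,213) in the top crop, matching the prediction, and its axis is parallel to the rollers. Next I move to the collar.

Request:
arm_command(
  deltas=[
    [[-2.1,-18.2,5,3.54,1.25,0,-1],[-2.1,-18.2,5,3.54,1.25,0,-1],[-2.1,-18.2,5,3.54,1.25,0,-1],[-2.1,-18.2,5,3.54,1.25,0,-1],[-2.1,-18.2,5,3.54,1.25,0,-1],[-2.1,-18.2,5,3.54,1.25,0,-1],[-2.1,-18.2,5,3.54,1.25,0,-1],[-2.1,-18.2,5,3.54,1.25,0,-1]],
  ],
)

```text
t: 13.73
tcp_pos: [0.5212, -0.0212, 0.2048]
tcp_rot: [[-0.334, 0.942, 0.001], [0.942, 0.334, 0.004], [0.004, 0.002, -1.0]]
force: [0.8, 1.0, -0.7]
finger_gap: 0.0855
grip_force: 0.0
```

Request:
arm_command(
  deltas=[
    [[-2.1,-18.2,0,0,0,-2.5,-1],[-2.1,-18.2,0,0,0,-2.5,-1],[-2.1,-18.2,0,0,0,-2.5,-1],[-2.1,-18.2,0,0,0,-2.5,-1],[-2.1,-18.2,0,0,0,-2.5,-1],[-2.1,-18.2,0,0,0,-2.5,-1],[-2.1,-18.2,0,0,0,-2.5,-1],[-2.1,-18.2,0,0,0,-2.5,-1]],
  ],
)

```text
t: 14.4
tcp_pos: [0.5045, -0.1672, 0.2042]
tcp_rot: [[0.012, 1.0, 0.0], [1.0, -0.012, 0.0], [0.0, 0.0, -1.0]]
force: [0.1, 0.4, -0.6]
finger_gap: 0.0857
grip_force: 0.0
```

Request:
arm_command(
  deltas=[
    [[-2.1,-18.2,0,0,0,-2.5,-1],[-2.1,-18.2,0,0,0,-2.5,-1],[-2.1,-18.2,0,0,0,-2.5,-1],[-2.1,-18.2,0,0,0,-2.5,-1],[-2.1,-18.2,0,0,0,-2.5,-1],[-2.1,-18.2,0,0,0,-2.5,-1],[-2.1,-18.2,0,0,0,-2.5,-1],[0,0,0,0,0,0,-1]],
  ],
)

```text
t: 15.07
tcp_pos: [0.4881, -0.2985, 0.2045]
tcp_rot: [[0.317, 0.948, -0.0], [0.948, -0.317, -0.004], [-0.004, 0.001, -1.0]]
force: [-1.3, 0.2, -0.6]
finger_gap: 0.0856
grip_force: 0.0
```

Run:
```python
from h import *
s=status.state();print(s["tcp_pos"],s["qpos"],s["tcp_rot"])
```

```text
[ 0.4881124  -0.29848588  0.2045032 ] [-20.20288266  14.81916599  57.20982084  98.97595906 -12.79239875
  73.1728634   21.37266458] [[ 3.17054661e-01  9.48407149e-01 -4.71280472e-04]
 [ 9.48400734e-01 -3.17054283e-01 -3.55373150e-03]
 [-3.51980585e-03  6.79764392e-04 -9.99993574e-01]]
```

Request:
arm_command(
  deltas=[
    [[0,-5,-16,0,0,0,-1],[0,-6,-16,0,0,0,-1],[0,0,-16,0,0,0,-1],[0,0,-16,0,0,0,-1],[0,0,-16,0,0,0,-1],[0,0,-16,0,0,0,-1],[0,0,-16,0,0,0,-1],[0,0,-16,0,0,0,-1]],
  ],
)

```text
t: 15.73
tcp_pos: [0.4901, -0.3041, 0.0753]
tcp_rot: [[0.309, 0.951, 0.0], [0.951, -0.309, 0.0], [0.0, -0.0, -1.0]]
force: [-0.3, 0.0, 0.1]
finger_gap: 0.0854
grip_force: 0.0
```

Request:
arm_command(
  deltas=[
    [[0,0,0,0,0,0,-1],[0,0,0,0,0,0,-1]],
  ],
)

```text
t: 15.9
tcp_pos: [0.4895, -0.304, 0.0757]
tcp_rot: [[0.309, 0.951, -0.002], [0.951, -0.309, 0.001], [-0.0, -0.002, -1.0]]
force: [0.1, -0.4, 0.6]
finger_gap: 0.0856
grip_force: 0.0
```

Run:
```python
from h import *
s=status.state();print(s["tcp_pos"],s["qpos"],s["force"])
```

```text
[ 0.48948209 -0.30401358  0.0756626 ] [-13.82343003  24.33402734  52.2015831  105.74845736 -21.88027165
  60.72365598  28.923696  ] [ 0.06963238 -0.3522714   0.63379646]
```

Request:
arm_command(
  deltas=[
    [[-1,-3,0,0,0,0,-1],[-1,-3,0,0,0,0,-0.5],[0,0,0,0,0,0,-0.2],[0,0,0,0,0,0,0],[0,0,0,0,0,0,0.2],[0,0,0,0,0,0,0.4],[0,0,0,0,0,0,1],[0,0,0,0,0,0,1]],
  ],
  grip_force=30,
)

```text
t: 16.57
tcp_pos: [0.4884, -0.3105, 0.0766]
tcp_rot: [[0.308, 0.951, 0.001], [0.951, -0.308, -0.001], [-0.0, 0.001, -1.0]]
force: [0.3, -2.0, 2.2]
finger_gap: 0.0502
grip_force: 30.8
```

Request:
arm_command(
  deltas=[
    [[0,0,0,0,0,0,1],[0,0,0,0,0,0,1],[0,0,0,0,0,0,1]],
  ],
)

```text
t: 16.82
tcp_pos: [0.4883, -0.3101, 0.0763]
tcp_rot: [[0.308, 0.951, 0.001], [0.951, -0.308, 0.0], [0.0, 0.001, -1.0]]
force: [0.6, -0.4, 0.9]
finger_gap: 0.0499
grip_force: 30.8
```

Run:
```python
from h import *
s=status.state();print(s["tcp_pos"],s["qpos"],s["force"],s["moment"],s["finger_gap"])
```

```text
[ 0.48826197 -0.31013153  0.07634062] [-13.12905719  24.47474483  52.19501311 105.51500081 -22.06175022
  60.75734207  29.65799306] [ 0.55086534 -0.44691747  0.93495528] [-0.33107062 -0.16336983 -0.02776355] 0.049869896958709935
```

Request:
arm_command(
  deltas=[
    [[0,0,0,0,0,5,1],[0,0,0,0,0,5,1],[0,0,0,0,0,5,1],[0,0,0,0,0,5,1],[0,0,0,0,0,0,1],[0,0,0,0,0,0,1]],
  ],
)

```text
t: 17.32
tcp_pos: [0.4881, -0.3098, 0.0763]
tcp_rot: [[-0.033, 0.999, 0.0], [0.999, 0.033, 0.001], [0.001, 0.0, -1.0]]
force: [0.1, -0.9, 1.7]
finger_gap: 0.0498
grip_force: 30.8
```

Request:
arm_command(
  deltas=[
    [[0,0,-2,0,0,0,1],[0,0,-2,0,0,0,1],[0,0,0,0,0,0,1],[0,0,0,0,0,0,1]],
  ],
)

```text
t: 17.65
tcp_pos: [0.4883, -0.3099, 0.074]
tcp_rot: [[-0.034, 0.999, 0.0], [0.999, 0.034, 0.002], [0.002, 0.001, -1.0]]
force: [-4.0, 3.0, 16.3]
finger_gap: 0.0501
grip_force: 31.9
```

Run:
```python
from h import *
s=status.state();print(s["tcp_pos"],s["qpos"],s["force"],s["moment"],s["finger_gap"])
```

```text
[ 0.48825878 -0.30991149  0.07395201] [ -9.86363398  23.20800854  47.8678924  105.49097756 -19.83447816
  60.04356975  47.76716996] [-3.96327328  2.96907628 16.32807115] [ 0.65164056  0.88470559 -0.02710624] 0.050086307325790135
```

Request:
arm_command(
  deltas=[
    [[0,0,1,0,0,0,1],[0,0,0,0,0,4,1],[0,0,0,0,0,4,1],[0,0,0,0,0,4,1],[0,0,0,0,0,0,1]],
  ],
)

```text
t: 18.07
tcp_pos: [0.4888, -0.3105, 0.0742]
tcp_rot: [[-0.244, 0.97, 0.002], [0.97, 0.244, -0.0], [-0.001, 0.002, -1.0]]
force: [-0.2, -0.3, 7.7]
finger_gap: 0.0496
grip_force: 31.2
```

Request:
arm_command(
  deltas=[
    [[0,0,0,0,0,4,1],[0,0,0,0,0,4,1],[0,0,0,0,0,0,1]],
  ],
)

```text
t: 18.32
tcp_pos: [0.4889, -0.3105, 0.0742]
tcp_rot: [[-0.377, 0.926, 0.002], [0.926, 0.377, -0.0], [-0.001, 0.002, -1.0]]
force: [0.6, 1.0, 7.5]
finger_gap: 0.05
grip_force: 31.2
```

Request:
arm_command(
  deltas=[
    [[0,0,0,0,0,4,1],[0,0,0,0,0,4,1],[0,0,0,0,0,0,1]],
  ],
)

```text
t: 18.57
tcp_pos: [0.4889, -0.3105, 0.0742]
tcp_rot: [[-0.502, 0.865, 0.002], [0.865, 0.502, -0.0], [-0.001, 0.002, -1.0]]
force: [-0.6, -0.6, 8.0]
finger_gap: 0.0497
grip_force: 31.2
```

Request:
arm_command(
  deltas=[
    [[0,0,0,0,0,4,1],[0,0,0,0,0,4,1],[0,0,0,0,0,0,1]],
  ],
)

```text
t: 18.82
tcp_pos: [0.489, -0.3105, 0.0742]
tcp_rot: [[-0.617, 0.787, 0.002], [0.787, 0.617, -0.0], [-0.001, 0.001, -1.0]]
force: [-0.7, -0.2, 7.6]
finger_gap: 0.0496
grip_force: 31.2
```

Request:
arm_command(
  deltas=[
    [[0,0,0,0,0,4,1],[0,0,0,0,0,4,1],[0,0,0,0,0,0,1]],
  ],
)

```text
t: 19.07
tcp_pos: [0.489, -0.3104, 0.0742]
tcp_rot: [[-0.721, 0.693, 0.002], [0.693, 0.721, -0.0], [-0.001, 0.001, -1.0]]
force: [-0.4, -0.2, 8.3]
finger_gap: 0.0501
grip_force: 31.2
```

Request:
arm_command(
  deltas=[
    [[0,0,0,0,0,4,1],[0,0,0,0,0,4,1],[0,0,0,0,0,0,1]],
  ],
)

```text
t: 19.32
tcp_pos: [0.489, -0.3104, 0.0742]
tcp_rot: [[-0.81, 0.586, 0.002], [0.586, 0.81, -0.0], [-0.002, 0.001, -1.0]]
force: [-0.5, -0.5, 7.4]
finger_gap: 0.0499
grip_force: 31.2
```

Request:
arm_command(
  deltas=[
    [[0,0,0,0,0,4,1],[0,0,0,0,0,4,1],[0,0,0,0,0,0,1]],
  ],
)

```text
t: 19.57
tcp_pos: [0.4891, -0.3103, 0.0742]
tcp_rot: [[-0.884, 0.467, 0.002], [0.467, 0.884, -0.0], [-0.002, 0.001, -1.0]]
force: [0.8, 0.2, 7.5]
finger_gap: 0.05
grip_force: 31.2
```

Request:
arm_command(
  deltas=[
    [[0,0,0,0,0,4,1],[0,0,0,0,0,4,1],[0,0,0,0,0,0,1]],
  ],
)

```text
t: 19.82
tcp_pos: [0.4886, -0.3101, 0.0735]
tcp_rot: [[-0.94, 0.341, 0.001], [0.341, 0.94, 0.0], [-0.001, 0.0, -1.0]]
force: [0.6, -1.2, 3.7]
finger_gap: 0.05
grip_force: 30.9
```

Run:
```python
from h import *
s=status.state();print(s["tcp_pos"],s["qpos"],s["force"],s["moment"],s["finger_gap"])
```

```text
[ 0.48862695 -0.31011649  0.0735391 ] [  0.47267463  19.99777114  34.64880173 105.19617294 -13.17853716
  58.77947152 110.46693244] [ 0.61431517 -1.17887909  3.6905839 ] [-0.03990124 -0.19736311  0.08996868] 0.050014077393533765
```

The force dropped at about 88° of turn, so the keyways are aligned. I turn a little further and push home.

Request:
arm_command(
  deltas=[
    [[0,0,0,0,0,3,1],[0,0,-2,0,0,0,1],[0,0,-2,0,0,0,1],[0,0,-2,0,0,0,1],[0,0,0,0,0,0,1]],
  ],
)

```text
t: 20.23
tcp_pos: [0.4888, -0.3104, 0.0677]
tcp_rot: [[-0.956, 0.295, 0.001], [0.295, 0.956, -0.0], [-0.001, -0.0, -1.0]]
force: [2.0, -2.2, 3.8]
finger_gap: 0.0499
grip_force: 30.9
```

Request:
arm_command(
  deltas=[
    [[0,0,-2,0,0,0,1],[0,0,-2,0,0,0,1],[0,0,0,0,0,0,1],[0,0,0,0,0,0,1]],
  ],
)

```text
t: 20.57
tcp_pos: [0.4888, -0.3104, 0.0637]
tcp_rot: [[-0.956, 0.294, 0.001], [0.294, 0.956, -0.001], [-0.001, -0.0, -1.0]]
force: [1.3, -1.7, 5.1]
finger_gap: 0.0504
grip_force: 31.0
```

Request:
arm_command(
  deltas=[
    [[0,0,-1,0,0,0,1],[0,0,-1,0,0,0,1],[0,0,-0.5,0,0,0,1],[0,0,0,0,0,0,1],[0,0,0,0,0,0,1]],
  ],
)

```text
t: 20.98
tcp_pos: [0.489, -0.3105, 0.0632]
tcp_rot: [[-0.956, 0.294, 0.002], [0.294, 0.956, 0.0], [-0.002, 0.001, -1.0]]
force: [-3.1, 2.0, 18.8]
finger_gap: 0.0498
grip_force: 32.0
```

Request:
arm_command(
  deltas=[
    [[0,0,-0.5,0,0,0,1],[0,0,0,0,0,0,1],[0,0,0,0,0,0,1],[0,0,0,0,0,0,1],[0,0,0,0,0,0,1],[0,0,0,0,0,0,1]],
  ],
)

```text
t: 21.48
tcp_pos: [0.489, -0.3105, 0.0631]
tcp_rot: [[-0.956, 0.294, 0.002], [0.294, 0.956, 0.001], [-0.002, 0.001, -1.0]]
force: [-4.3, 3.6, 21.5]
finger_gap: 0.0497
grip_force: 32.3
```

Hard stop at z=0.063, which is 11 mm below the pin stop, so the collar is home. One last look to check.

Run:
```python
from h import *
T=cam("top");S=cam("scene")
cv2.imwrite("pics/a6.png",np.hstack([cv2.resize(T["image"][150:270,220:300],(266,400),interpolation=2),cv2.resize(S["image"][150:270,90:250],(533,400),interpolation=2)]))
```

```text
(no output)
```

View pics/a6.png

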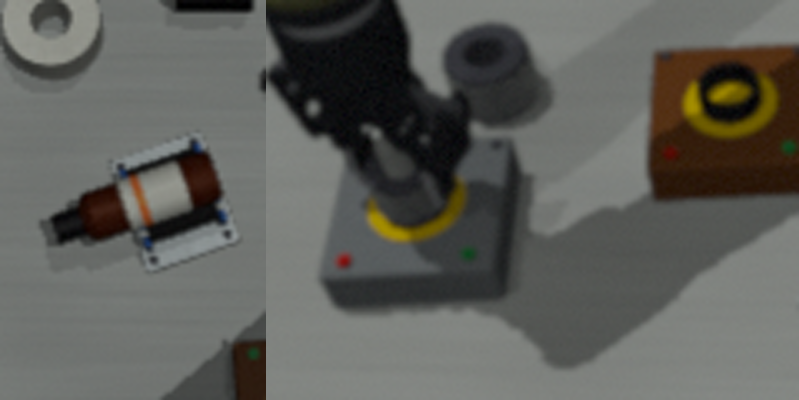

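The bottle rests on the cradle at (150,195). The collar is down on the ring at (415,200), still held, with more of the post showing above it. I hand the job in.

```bash
python3 -c "
from h import *
print(r.finish_job())"
```

```text
the job is handed in; nothing more can be done
None
```

The job is handed in (no verdict was returned): the bottle lies let go along both rollers, and the collar, turned about 90°, is held pushed home with about 20 N.

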